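Raise the counterweighted barrier and push the spirit lamp into its pen

TASK

With the fingertips, push the counterweighted barrier arm at the mouth of the three-sided grey pen up past its balance point so that it stays standing by itself; only then push the spirit lamp across the table through the open mouth until it is fully inside the pen, and leave the barrier raised. Grasp and lift nothing: the lamp stays upright on the table all the way, and the loose bottle and stoppers stay where they stand.

Things in the scene. Friction and masses are not known exactly. Their poses are not given: they have to be found in the camera images.
- pen: grey metal pen fixed to the table: three walls 45 mm high, 6 mm thick, no floor. Origin: on the table, middle of the inside, which is 96 mm wide (y -48 to 48 mm) and 100 mm deep (x -50 mm at the mouth to 50 mm at the back wall). One enters it along its +x, about world +y, turned up to 25 deg towards +x. Beside the mouth: a 66 mm high hinge post at its y = -72 mm (far from the robot), a 41 mm high rest post at y = +62 mm.
- barrier (a joint): swing of the barrier arm, rad: 0 level across the mouth, 1.75 at its upper stop, a little past upright. It swings in the vertical plane at pen x = -59 mm. A counterweight (dark disc, 40 mm) on a stub above the hinge makes it over-centre: below about 0.75 rad it falls back, beyond that gravity takes it to the stop, where it stays. Lifting it at the paddle takes under 1.5 N.
- hinge (a point): point on the barrier's hinge axis, 48 mm above the table. Lowered, the arm, a bar 10 mm wide and 14 mm high, runs 145 mm from here along the pen's +y (towards the robot); its end is cranked upward to a paddle. Raised, it stands clear beside the mouth.
- paddle (a point): middle of the underside of the flat black paddle (40 mm along the arm, 28 mm across, 7 mm thick) at the end of the barrier arm, 177 mm from the hinge along the arm and 31 mm above its line. Lowered, the underside is about 80 mm above the table, with nothing below it or beyond it on the robot's side; it moves with the arm.
- lamp_mid (a point): middle of the spirit lamp (half-way up, 36 mm above the table): a round glass lamp with a wick, 73 mm in diameter and 72 mm high, widest near mid-height of its 52 mm body, about 0.1 kg, loose, standing on the table to the right of the pen.
- bottle: loose dropper bottle, 22 mm wide and 52 mm high, to the left of the pen; origin under its middle. Not to be disturbed.
- stopper_big: loose black rubber stopper, 26 mm wide and 26 mm high, to the right of the lamp near the front; origin under its middle. Not to be disturbed.
- stopper_small: loose black rubber stopper, 22 mm wide and 22 mm high, to the right of the lamp, farther back; origin under its middle. Not to be disturbed.
- lamp: the same spirit lamp; origin under its middle, on the table. Beyond it stands the fixed magnetic stirrer, its front face at world x about 0.52 m, between world y about -0.08 and 0.13 m, higher than the lamp, with a tall flask on it: keep the gripper and wrist clear of it.

How it is judged:
By the outcome, as a careful person would: the job done as asked, in the order asked, and still so for the second after the job is handed in, with the robot touching nothing.
It also fails if it takes over 61 s, if anything falls off the work surface, if the arm or the gripper's body presses on something with over 40 N, if the wrist force passes 120 N, or if a joint passes its speed limit or range.

ROBOT

A 6-joint arm with a two-finger parallel gripper is mounted at the origin on a cart in front of the work surface, level with it; the furniture and walls round the work are solid. World frame = base frame: x ahead of the robot, y to its left, z up, the work surface at z = 0. Lengths are in m, angles in rad, forces in N, time in s.
With the tool pointing down it reaches from about 0.375 to 0.9 m from the base axis. Payload 3.1 kg.
Tool frame: the origin (TCP) lies midway between the tips of the shut fingers; the grasp point (between the pads) lies 19 mm behind it; x points along the fingers, y is the direction in which the jaws open and shut, and the axes are right-handed (so a half turn about x gives the same grasp; the last joint's range is limited). The gripper opens to 85 mm and grips with 20 to 120 N. Pads are 22 mm wide; open, the fingers measure 114 mm over their backs; the gripper's body (76 mm by 85 mm) begins 54 mm behind the grasp point. The pads swing forward as they close: fully open they stand 13 mm farther back than shut.
Start: joints at [-1.472, 0.527, 1.433, -0, 1.181, -0.178], TCP at [0.171, -0.601, 0.231] pointing down, gripper open.
Joint ranges: [-3.08, 3.08], [-0.75, 2.2], [0.22, 2.44], [-1.43, 4.57], [0, 2.65], [-2.85, 2.85]. Speed limits (rad/s): [2.79, 2.79, 3.14, 3.14, 3.14, 3.14].

INTERFACE

Orientations are given as [roll, pitch, yaw] about the fixed x, y, z axes, in that order (R = Rz(yaw) Ry(pitch) Rx(roll)).
In Python, from rig import env, eoat, read_camera gives the robot as it stands. The module is installed in compiled form; this text tells all that it offers. Calls block until the motion is done:
- env.move_pose(position, orientation): joint-space move of the TCP to a pose.
- env.move_l(position, frame=None, speed=0.15, threshold=None): straight line of the TCP; frame=None keeps the orientation; speed is the mean speed in m/s. With threshold (N) it stops when the force on the tool has changed by that much, and returns True; else False.
- env.goto_joints(angles): joint-space move.
- eoat.move_gripper(opening, grasp_force=None): opening from 0.0 (shut) to 1.0 (fully open); grasp_force is the grip in N (None keeps the last); returns when the fingers have stopped.
- env.pause(seconds).
- env.ik(position, orientation): joint angles nearest the present ones, or None.
- env.get_obs(): the state.
- read_camera(name): name is "side" or "top" or "wrist"; returns a dict with "img" (420x560x3 uint8, blue, green, red), "intrinsics" (3x3 intrinsics, pixels), "R" (3x3) and "t" (3): a world point X has camera coordinates R X + t. Camera axes: x right, y down, z forward; pixel columns grow to the right and rows downward; lengths in m; the calibration is good to about 2 mm. A picture is of the moment at which its call begins. There is no depth.
A pose or a line that the arm cannot do raises env.PlanningError and nothing moves.
- env.hand_in(): hands the job in, once; it reports no verdict.
The state is a dict: "time": time; "q": joint angles; "joint_velocities": joint speeds; "joint_efforts": joint torques, N m; "eef_pos": TCP position; "tcp_rot": TCP orientation; "force": force on the tool from outside, world axes, zero at the start; "ft_torque": the same for the moment, N m; "width": opening from 0.0 (shut) to 1.0 (fully open).
Only numpy, scipy, OpenCV 4.12 (cv2) and the standard library are available. Lean on these libraries where they do the work, as an engineer would, in place of code of your own. Each camera call takes 0.05 s, during which the arm holds its last target.

## Working session

There is one attempt and no reset: what is moved stays moved. The work goes in short steps, each a Python script; the robot and the scene stay as the last script left them, time stands still between calls to the robot, and variables do not carry over. Pictures are saved under pics/ and viewed, and the job is handed in when it is done.

```bash
mkdir -p pics
python3 - <<'E'
from rig import env,eoat,read_camera
import cv2,numpy as np
for n in ("side","top","wrist"):
    c=read_camera(n); cv2.imwrite(f"pics/{n}0.png",c["img"])
    print(n,c["intrinsics"].tolist(),np.round(c["R"],4).tolist(),np.round(c["t"],4).tolist())
o=env.get_obs();print(o["time"],o["tcp_rot"],o["eef_pos"])
E
```

```text
side [[462.04623761915116, 0.0, 282.12702961351823], [0.0, 462.04623761915116, 217.1686840264101], [0.0, 0.0, 1.0]] [[-0.9992, 0.0382, 0.0141], [0.0091, 0.5463, -0.8375], [-0.0397, -0.8367, -0.5462]] [0.4892, -0.0096, 1.4949]
top [[400.4237532846908, 0.0, 284.26467634074595], [0.0, 400.4237532846908, 215.75717224221032], [0.0, 0.0, 1.0]] [[0.0574, -0.9983, -0.0032], [-0.973, -0.0552, -0.224], [0.2234, 0.0159, -0.9746]] [0.0851, 0.5119, 0.9329]
wrist [[307.04362645550685, 0.0, 283.8935414175209], [0.0, 307.04362645550685, 208.73990471504024], [0.0, 0.0, 1.0]] [[0.2732, -0.962, -0.0022], [-0.911, -0.2595, 0.3206], [-0.309, -0.0855, -0.9472]] [-0.6231, -0.0425, 0.3825]
0.15 [-1.74099666  1.56914784  1.67744763] [ 0.17078215 -0.60064997  0.23057351]
```

View pics/side0.png

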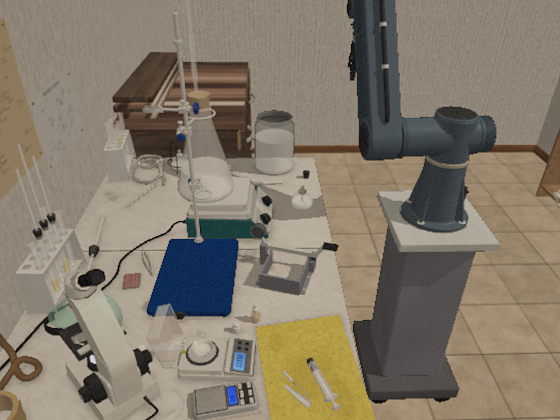

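View pics/top0.png

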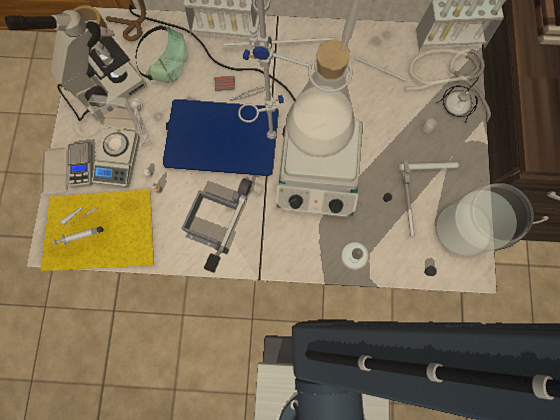

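Run:
```python
import cv2
a=cv2.imread("pics/top0.png")[165:290,140:450]
cv2.imwrite("pics/topc.png",cv2.resize(a,None,fx=2.58,fy=2.58,interpolation=3))
a=cv2.imread("pics/side0.png")[160:330,220:370]
cv2.imwrite("pics/sidec.png",cv2.resize(a,None,fx=3.5,fy=3.5,interpolation=3))
```

```text
(no output)
```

View pics/topc.png

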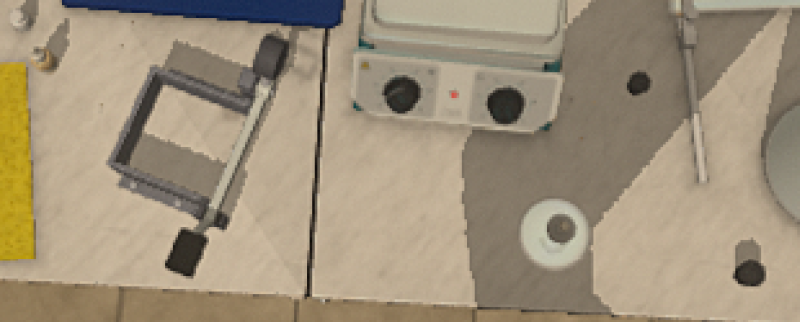

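View pics/sidec.png

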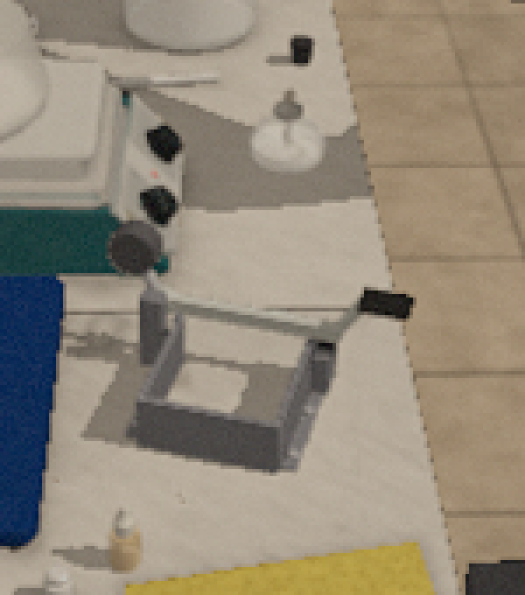

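```bash
cat > h.py <<'E'
from rig import env,eoat,read_camera
import cv2,numpy as np
from scipy.optimize import least_squares
K={};
def proj(c,X):
    p=(c["R"]@np.atleast_2d(X).T).T+c["t"]; q=(c["intrinsics"]@p.T).T
    return q[:,:2]/q[:,2:]
def penw(p,X):
    c,s=np.cos(p[2]),np.sin(p[2]); X=np.atleast_2d(X)
    return np.c_[p[0]+c*X[:,0]-s*X[:,1],p[1]+s*X[:,0]+c*X[:,1],X[:,2]]
E
python3 - <<'E'
from h import *
T=read_camera("top");S=read_camera("side")
t=lambda x,y:np.array([x/2.58+140-.3,y/2.58+165-.3]); s=lambda x,y:np.array([x/3.5+220-.36,y/3.5+160-.36])
m=1e-3
obs=[(T,(56,-54,45),t(157,68)),(T,(56,54,45),t(111,163)),(T,(-59,105,87),t(187,251)),(S,(56,-54,45),s(137,402)),(S,(56,54,45),s(283,424)),(S,(-59,105,83),s(386,304))]
f=lambda p:np.concatenate([(proj(c,penw(p,np.array(X)*m))[0]-u) for c,X,u in obs])
r=least_squares(f,[0.45,0.25,1.3]);print("pen",r.x,np.degrees(r.x[2]));print(np.round(r.fun.reshape(-1,2),1))
pd=penw(r.x,np.array([[-59,105,80],[-59,-72,48]])*m);print("paddle,hinge",pd.round(4))
def pt(z_t,u,z_s=None,v=None):
    g=lambda p:np.concatenate([proj(T,[*p,z_t])[0]-u]+([] if v is None else [proj(S,[*p,z_s])[0]-v]))
    q=least_squares(g,[.4,0]);return q.x.round(4),q.fun.round(1)
print("lamp",pt(.028,t(554.5,234),.026,s(287.5,147)))
print("neck",pt(.072,t(562,227),.072,s(290,95)))
print("sbig",pt(.02,t(750,273),.013,s(301,50)))
print("ssmall",pt(.015,t(638,83)))
print("bottle",pt(.026,t(43,55),.026,s(124,545)))
for nm,c in(("top",T),("side",S)):
    im=cv2.resize(c["img"],None,fx=4,fy=4,interpolation=3)
    def poly(P,col):
        cv2.polylines(im,[np.int32(proj(c,penw(r.x,np.array(P)*m))*4+1.5)],True,col,1)
    for z in(0,45): poly([(-50,-48,z),(50,-48,z),(50,48,z),(-50,48,z)],(0,0,255))
    poly([(-50,-54,45),(56,-54,45),(56,54,45),(-50,54,45)],(0,255,0))
    poly([(-73,85,80),(-45,85,80),(-45,125,80),(-73,125,80)],(255,0,255))
    a=im[165*4:290*4,150*4:350*4] if nm=="top" else im[200*4:330*4,220*4:370*4]
    cv2.imwrite(f"pics/fit_{nm}.png",a)
E
```

```text
pen [0.49487636 0.29767326 1.25088466] 71.67041184074186
[[-1.  -0.9]
 [-1.1  1. ]
 [ 0.4  1.1]
 [-0.6 -1.9]
 [-1.   0.1]
 [-0.  -0.8]]
paddle,hinge [[0.3766 0.2747 0.08  ]
 [0.5447 0.219  0.048 ]]
lamp (array([ 0.4222, -0.0632]), array([-1.3, -0.2,  0.2, -3.4]))
neck (array([ 0.4225, -0.065 ]), array([-0.4,  0. , -0.1, -1. ]))
sbig (array([ 0.3953, -0.2568]), array([ 0. ,  0.2, -0.3,  0.2]))
ssmall (array([ 0.5819, -0.1501]), array([0., 0.]))
bottle (array([0.5723, 0.4566]), array([-1.9,  0.6, -0.8, -2.3]))
```

View pics/fit_top.png

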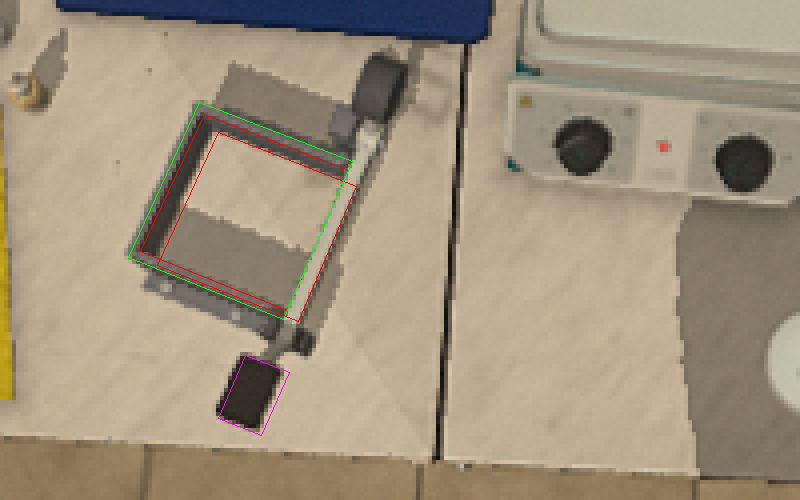

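View pics/fit_side.png

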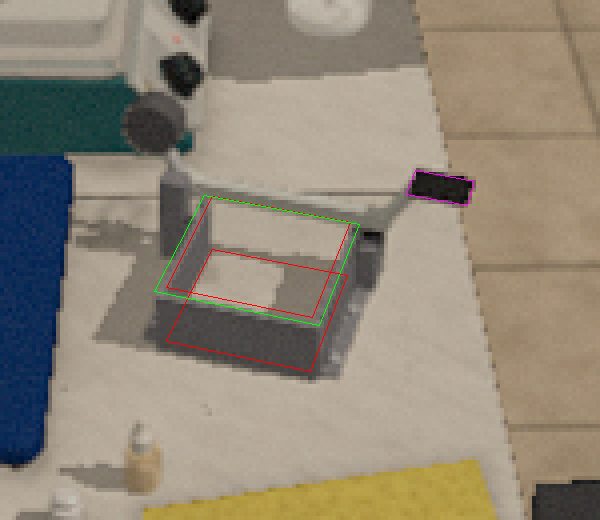

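```bash
cat >> h.py <<'E'
from scipy.spatial.transform import Rotation as Ro
PEN=np.array([0.4949,0.2977,1.2509])
def rpy_from(x,y):
    x=np.array(x,float);x/=np.linalg.norm(x);y=np.array(y,float);y-=x*(x@y);y/=np.linalg.norm(y)
    return Ro.from_matrix(np.c_[x,y,np.cross(x,y)]).as_euler("xyz")
def under(th,a=177,b=31): # paddle underside point in world
    return penw(PEN,np.array([[-59,-72+a*np.cos(th)-b*np.sin(th),48+a*np.sin(th)+b*np.cos(th)]])*1e-3)[0]
E
python3 - <<'E'
from h import *
o=env.get_obs();R0=Ro.from_euler("xyz",o["tcp_rot"]);print(R0.as_matrix().round(2))
C=np.array([.2497,-.5777,.3745]);print("cam in tool",R0.inv().apply(C-o["eef_pos"]).round(3))
q0=np.array(o["q"])
for el in (0,15,30,45,60):
  for az in range(-60,110,15):
    for sg in(1,-1):
      e,a=np.radians([el,az]);x=[np.cos(e)*np.cos(a),np.cos(e)*np.sin(a),-np.sin(e)]
      y=np.array([-np.sin(a),np.cos(a),0])*sg
      r=rpy_from(x,y);qs=[]
      for th in (-.03,.2,.4,.6,.8,1.0,1.2):
        try:q=env.ik(under(th).tolist(),r.tolist())
        except Exception as ex:q=None
        qs.append(q)
      n=sum(q is not None for q in qs)
      if n>=5:
        d=max([np.abs(np.subtract(u,v)).max() for u,v in zip(qs,qs[1:]) if u is not None and v is not None])
        print(el,az,sg,n,[q is not None for q in qs].index(True),"step",round(d,2),"q",np.round(next(q for q in qs if q is not None),2))
E
```

```text
[[-0.    0.27 -0.96]
 [ 0.   -0.96 -0.27]
 [-1.   -0.   -0.  ]]
cam in tool [-0.144 -0.001 -0.082]
0 -60 1 7 0 step 0.07 q [ 0.97  1.21  1.6  -1.14  1.71  1.28]
0 -60 -1 7 0 step 0.07 q [ 0.97  1.21  1.6  -1.14  1.71 -1.87]
0 -15 1 7 0 step 0.09 q [1.01 1.33 2.11 4.43 1.66 1.86]
0 -15 -1 7 0 step 0.09 q [ 1.01  1.33  2.11  4.43  1.66 -1.28]
0 0 1 7 0 step 0.11 q [0.89 1.49 2.28 4.13 1.95 2.08]
0 0 -1 7 0 step 0.11 q [ 0.89  1.49  2.28  4.13  1.95 -1.06]
0 75 1 7 0 step 0.15 q [-0.42  1.45  2.25  1.44  1.49  1.01]
0 75 -1 7 0 step 0.15 q [-0.42  1.45  2.25  1.44  1.49 -2.13]
0 90 1 7 0 step 0.11 q [-0.36  1.31  2.08  1.22  1.48  1.33]
0 90 -1 7 0 step 0.11 q [-0.36  1.31  2.08  1.22  1.48 -1.81]
0 105 1 7 0 step 0.09 q [-0.27  1.24  1.91  1.04  1.57  1.56]
0 105 -1 7 0 step 0.09 q [-0.27  1.24  1.91  1.04  1.57 -1.58]
15 -60 1 7 0 step 0.07 q [ 0.96  1.07  1.68 -1.07  1.49  1.21]
15 -60 -1 7 0 step 0.07 q [ 0.96  1.07  1.68 -1.07  1.49 -1.93]
15 -45 1 6 0 step 0.08 q [ 1.    1.07  1.84 -1.3   1.37  1.34]
15 -45 -1 6 0 step 0.08 q [ 1.    1.07  1.84 -1.3   1.37 -1.81]
15 -15 1 7 0 step
[... 3031 characters left out ...]
.61 q [0.45 0.67 2.32 3.41 0.37 1.49]
60 15 -1 7 0 step 4.61 q [ 0.45  0.67  2.32  3.41  0.37 -1.65]
60 30 1 6 0 step 0.59 q [0.33 0.68 2.35 2.9  0.41 1.63]
60 30 -1 7 0 step 0.95 q [ 0.33  0.68  2.35  2.9   0.41 -1.52]
60 45 -1 7 0 step 0.5 q [ 0.21  0.68  2.35  2.43  0.43 -1.42]
60 60 -1 7 0 step 0.4 q [ 0.11  0.67  2.31  1.93  0.44 -1.26]
60 75 1 5 0 step 0.3 q [0.06 0.66 2.24 1.46 0.5  2.07]
60 75 -1 7 0 step 0.3 q [ 0.06  0.66  2.24  1.46  0.5  -1.07]
60 90 1 7 0 step 0.19 q [0.04 0.66 2.15 1.09 0.6  2.18]
60 90 -1 7 0 step 0.19 q [ 0.04  0.66  2.15  1.09  0.6  -0.96]
60 105 1 7 0 step 0.12 q [0.05 0.67 2.05 0.83 0.72 2.21]
60 105 -1 7 0 step 0.12 q [ 0.05  0.67  2.05  0.83  0.72 -0.93]
```

```bash
cat >> h.py <<'E'
EL,AZ=np.radians([45,-45])
XT=np.array([np.cos(EL)*np.cos(AZ),np.cos(EL)*np.sin(AZ),-np.sin(EL)])
RT=rpy_from(XT,-np.array([-np.sin(AZ),np.cos(AZ),0])).tolist()
FW=np.array([np.cos(AZ),np.sin(AZ),0])
E
python3 - <<'E'
from h import *
o=env.get_obs()
dn=o["tcp_rot"].tolist()
qa=env.ik([.12,-.42,.30],dn);print(np.round(qa,2))
P0=under(-.08,177,20);Pb=P0-FW*.07;Ph=Pb+[0,0,.13]
for p in(Ph,Pb,P0):
    q=env.ik(p.tolist(),RT);print(p.round(3),None if q is None else np.round(q,2))
E
```

```text
[-1.55  0.18  1.79 -0.    1.18 -0.26]
[0.326 0.325 0.184] [ 0.99  0.58  1.85 -0.88  1.11 -2.36]
[0.326 0.325 0.054] [ 0.99  0.84  1.88 -1.03  0.94 -2.09]
[0.376 0.275 0.054] [ 0.84  0.83  1.95 -1.18  0.87 -2.06]
```

Run:
```python
from h import *
o=env.get_obs();dn=o["tcp_rot"].tolist()
qa=np.array(env.ik([.12,-.42,.30],dn))
env.goto_joints(qa.tolist()); qa[0]=.95; env.goto_joints(qa.tolist())
eoat.move_gripper(0.0)
P0=under(-.08,177,20);Pb=P0-FW*.07;Ph=Pb+[0,0,.13]
env.move_pose(Ph.tolist(),RT); env.move_l(Pb.tolist(),speed=.12)
o=env.get_obs();print(o["time"],o["eef_pos"],o["force"])
for n in("top","side"):cv2.imwrite(f"pics/{n}1.png",read_camera(n)["img"])
a=cv2.imread("pics/side1.png")[150:330,200:420];b=cv2.imread("pics/top1.png")[150:330,120:340]
cv2.imwrite("pics/c1.png",cv2.resize(np.hstack([a,b]),None,fx=1.8,fy=1.8,interpolation=3))
```

```text
7.8083 [0.32636493 0.32473823 0.05430579] [-0.0256011  -0.80248803  0.26780263]
```

View pics/c1.png

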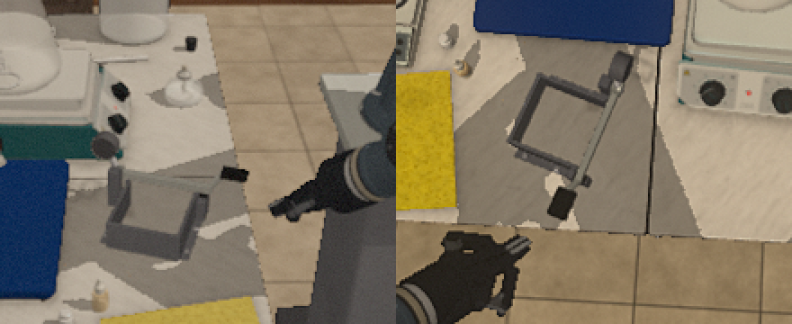

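Run:
```python
from h import *
P0=under(-.08,177,20)
print(env.move_l(P0.tolist(),speed=.1,threshold=6))
for i,th in enumerate(np.linspace(0.0,1.0,6)):
    env.move_l(under(th,177,22).tolist(),speed=.09)
    o=env.get_obs();print(round(th,2),o["time"],o["force"].round(2))
    if i in(1,3,5):
        a=read_camera("side")["img"][120:300,200:380];b=read_camera("top")["img"][130:310,140:320]
        cv2.imwrite(f"pics/c2_{i}.png",cv2.resize(np.hstack([a,b]),None,fx=1.8,fy=1.8,interpolation=3))
im=np.vstack([cv2.imread(f"pics/c2_{i}.png") for i in(1,3,5)]);cv2.imwrite("pics/c2.png",cv2.resize(im,None,fx=.61,fy=.61))
```

```text
True
0.0 8.9167 [-4.38  2.99  0.9 ]
0.2 9.4583 [ 0.01  0.85 -0.29]
0.4 10.1 [ 0.19  0.21 -0.92]
0.6 10.6417 [ 1.01  0.61 -0.43]
0.8 11.2833 [0.27 0.15 0.34]
1.0 11.825 [ 0.19 -0.22 -0.47]
```

View pics/c2.png

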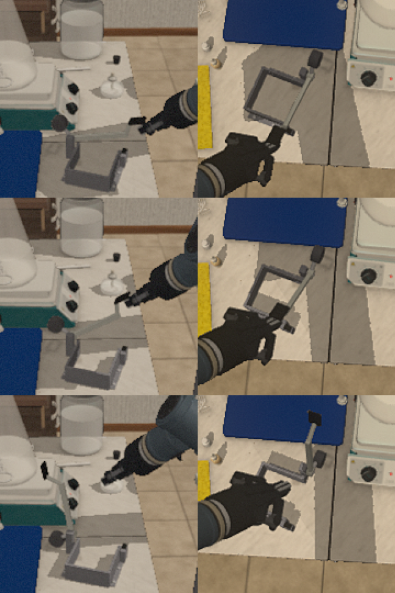

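View pics/c2_5.png

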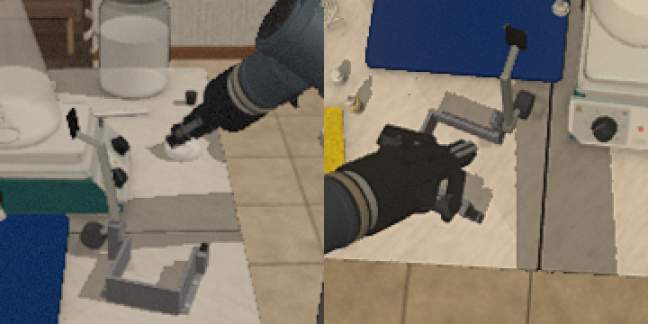

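```bash
cat >> h.py <<'E'
L0=np.array([.4222,-.0640]); D=.0397; ZP=.010
def down(hd,sg=1):
    h=np.array([np.cos(hd),np.sin(hd),0]);return rpy_from([0,0,-1],sg*np.cross(h,[0,0,-1]))
def pen2(x,y=0): return penw(PEN,[[x,y,0]])[0,:2]
def path():
    W=pen2(-.110);K=np.array([L0[0],.07]);out=[]
    for t in np.linspace(0,1,9)[1:]:
        c=(1-t)**2*L0+2*t*(1-t)*K+t*t*W; d=2*(1-t)*(K-L0)+2*t*(W-K)
        out.append((c,np.arctan2(d[1],d[0])))
    for x in(-.05,.004): out.append((pen2(x),PEN[2]))
    return out
def tcp(c,hd,d=D,z=ZP): return [c[0]-d*np.cos(hd),c[1]-d*np.sin(hd),z]
E
python3 - <<'E'
from h import *
o=env.get_obs();print(o["q"])
for sg in(1,-1):
    print(sg)
    for c,hd in [(L0,np.pi/2)]+path():
        q=env.ik(tcp(c,hd),down(hd,sg).tolist())
        print(np.round(c,3),round(np.degrees(hd)),None if q is None else np.round(q,2))
    q=env.ik(tcp(L0,np.pi/2,D+.03,.26),down(np.pi/2,sg).tolist());print("above",np.round(q,2))
q=env.ik([.33,.26,.32],RT);print(q)
E
```

```text
[ 0.66010441  0.54053967  1.82576022 -1.01493212  0.96763927 -2.57669967]
1
[ 0.422 -0.064] 90 [-0.5   0.73  2.06 -0.    0.36  2.64]
[ 0.423 -0.031] 88 [-0.43  0.73  2.08 -0.    0.34  2.75]
[0.425 0.002] 86 None
[0.428 0.035] 84 None
[0.432 0.067] 82 None
[0.437 0.099] 79 None
[0.444 0.131] 77 None
[0.451 0.162] 75 [ 0.03  0.73  2.   -0.    0.41 -2.85]
[0.46  0.193] 73 [ 0.1   0.74  1.96 -0.    0.45 -2.74]
[0.479 0.25 ] 72 [ 0.21  0.75  1.86 -0.    0.53 -2.61]
[0.496 0.301] 72 [ 0.3   0.78  1.76 -0.    0.6  -2.53]
above [-0.56  0.24  1.83  0.    1.07  2.58]
-1
[ 0.422 -0.064] 90 [-0.5   0.73  2.06 -0.    0.36 -0.5 ]
[ 0.423 -0.031] 88 [-0.43  0.73  2.08 -0.    0.34 -0.39]
[0.425 0.002] 86 [-0.35  0.73  2.09 -0.    0.33 -0.28]
[0.428 0.035] 84 [-0.28  0.73  2.09 -0.    0.33 -0.17]
[0.432 0.067] 82 [-0.2   0.73  2.08 -0.    0.34 -0.05]
[0.437 0.099] 79 [-0.12  0.73  2.06 -0.    0.35  0.07]
[0.444 0.131] 77 [-0.04  0.73  2.03 -0.    0.38  0.18]
[0.451 0.162] 75 [ 0.03  0.73  2.   -0.    0.41  0.29]
[0.46  0.193] 73 [ 0.1   0.74  1.96 -0.    0.45  0.4 ]
[0.479 0.25 ] 72 [ 0.21  0.75  1.86 -0.    0.53  0.53]
[0.496 0.301] 72 [ 0.3   0.78  1.76 -0.    0.6   0.62]
above [-0.56  0.24  1.83  0.    1.07 -0.56]
[ 0.90125468  0.2861147   1.85865437 -0.83324575  1.25002518 -2.64446109]<stdin>:6: UserWarning: Gimbal lock detected. Setting third angle to zero since it is not possible to uniquely determine all angles.
<stdin>:8: UserWarning: Gimbal lock detected. Setting third angle to zero since it is not possible to uniquely determine all angles.
```

```bash
python3 -W ignore - <<'E'
from h import *
env.move_l([.33,.26,.32],speed=.2)
env.goto_joints([.8,.18,1.79,0,1.17,-.56]); env.goto_joints([-.56,.18,1.79,0,1.17,-.56])
eoat.move_gripper(.53)
hd=np.pi/2;r=down(hd,-1).tolist()
env.move_pose(tcp(L0,hd,D+.03,.2),r)
env.move_l(tcp(L0,hd,D+.03,ZP),r,speed=.12,threshold=8)
o=env.get_obs();print(o["time"],o["eef_pos"],o["force"],o["width"])
a=read_camera("side")["img"][100:300,180:380];b=read_camera("top")["img"][150:350,250:450]
cv2.imwrite("pics/c3.png",cv2.resize(np.hstack([a,b]),None,fx=2,fy=2,interpolation=3))
cv2.imwrite("pics/w3.png",read_camera("wrist")["img"])
E
```

```text
19.4833 [ 0.42251397 -0.13386037  0.01047915] [-0.31566392  0.49771678 -0.72922339] 0.5267847822554284
```

View pics/c3.png

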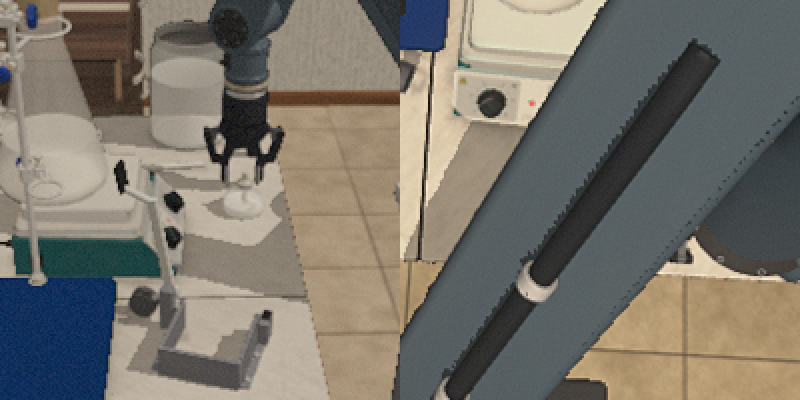

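View pics/w3.png

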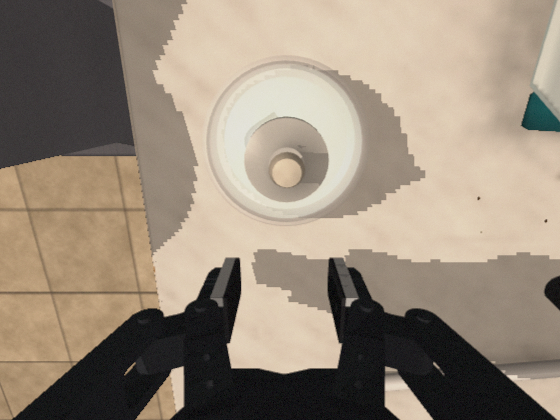

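```bash
sed -i 's/D=.0397/D=.0438/; s/def pen2(x,y=0)/def pen2(x,y=.004)/' h.py; python3 -W ignore - <<'E'
from h import *
eoat.move_gripper(.38)
for i,(c,hd) in enumerate(path()[:8]):
    env.move_l(tcp(c,hd),down(hd,-1).tolist(),speed=.07)
    o=env.get_obs();print(round(o["time"],1),o["force"].round(1))
a=read_camera("side")["img"][100:300,180:380];b=read_camera("top")["img"][120:320,150:350]
cv2.imwrite("pics/c4.png",cv2.resize(np.hstack([a,b]),None,fx=2,fy=2,interpolation=3))
cv2.imwrite("pics/w4.png",read_camera("wrist")["img"])
E
```

```text
20.9 [-0.3  0.1 -0.3]
21.5 [ 0.8 -0.  -0.9]
22.2 [-0.5 -0.2  0.5]
22.8 [ 0.4  0.3 -0.6]
23.4 [-0.4  1.2 -0.3]
24.0 [ 0.6  1.4 -0. ]
24.6 [-0.1  0.1 -0.3]
25.2 [-0.4 -0.5  0.3]
```

View pics/c4.png

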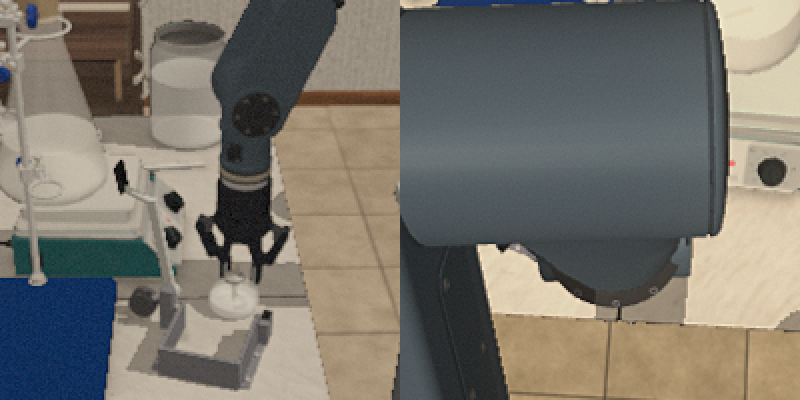

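View pics/w4.png

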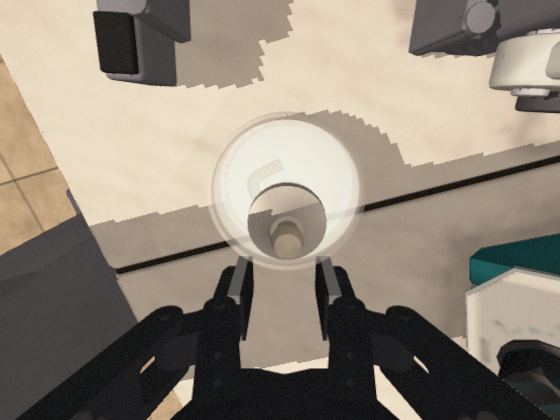

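```bash
python3 -W ignore - <<'E'
from h import *
hd=PEN[2]
for x in(-.075,-.045,-.02,.004):
    t=env.move_l(tcp(pen2(x),hd),down(hd,-1).tolist(),speed=.05,threshold=6)
    o=env.get_obs();print(x,t,round(o["time"],1),o["force"].round(1))
    if t:break
a=read_camera("side")["img"][100:300,180:380];b=read_camera("wrist")["img"]
cv2.imwrite("pics/c5.png",np.hstack([cv2.resize(a,(400,400),interpolation=3),cv2.resize(b,(400,300)) if 0 else cv2.copyMakeBorder(cv2.resize(b,(400,300)),0,100,0,0,0)]))
E
```

```text
-0.075 False 26.2 [-0.7 -0.3 -0.9]
-0.045 False 27.0 [0.  0.2 0.1]
-0.02 False 27.6 [ 0.5  0.3 -0.7]
0.004 False 28.3 [0.3 0.  0. ]
```

View pics/c5.png

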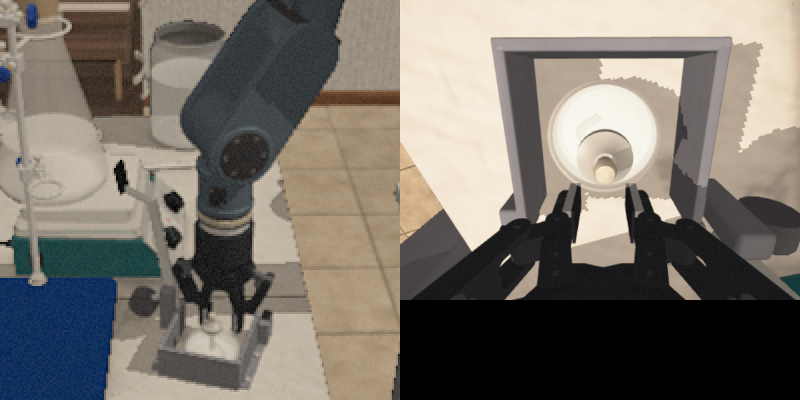

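```bash
python3 -W ignore - <<'E'
from h import *
hd=PEN[2]
env.move_l(tcp(pen2(-.115),hd),speed=.1)
p=tcp(pen2(-.115),hd,z=.28);env.move_l(p,speed=.2)
o=env.get_obs();q=np.array(o["q"]);print(o["time"],q.round(2))
q=np.array([-.9,.18,1.79,0,1.17,0.]);env.goto_joints([0,.18,1.79,0,1.17,.3]);env.goto_joints(q.tolist())
T=read_camera("top");S=read_camera("side")
a=S["img"][180:330,220:370];b=T["img"][150:300,130:280]
cv2.imwrite("pics/c6.png",cv2.resize(np.hstack([a,b]),None,fx=2.6,fy=2.6,interpolation=3))
cv2.imwrite("pics/t6.png",T["img"]);print(env.get_obs()["time"])
for c in(T,S):print(proj(c,penw(PEN,[[.004,.004,.026],[.004,.004,.072]])).round(1))
E
```

```text
31.2 [0.08 0.25 1.76 0.   1.14 0.4 ]
33.0167
[[210.3 219.8]
 [206.8 215.8]]
[[285.7 270.2]
 [286.  256.2]]
```

View pics/c6.png

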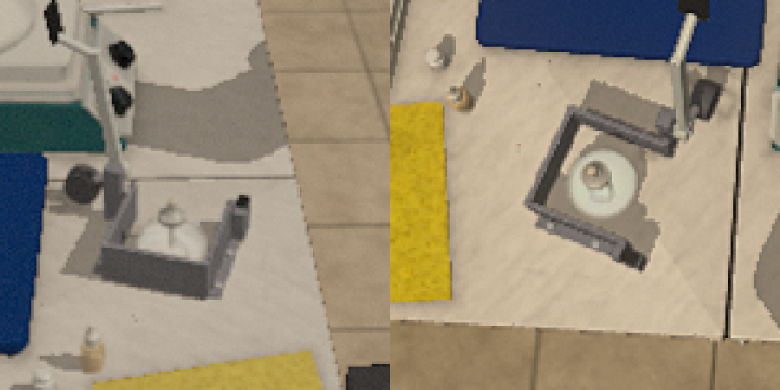

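View pics/t6.png

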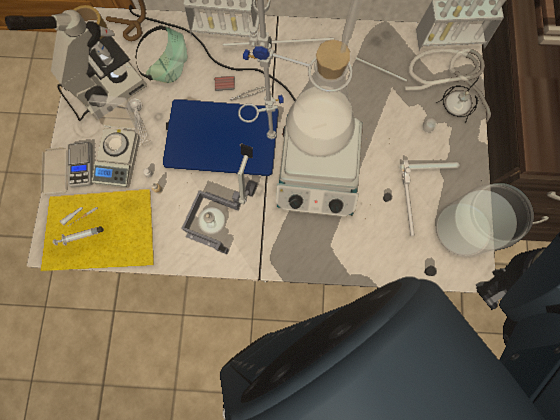

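Run:
```python
from h import *
o=env.get_obs();print(o["time"],o["joint_velocities"].round(3) if hasattr(o["joint_velocities"],"round") else o["joint_velocities"])
env.hand_in()
```

```text
33.0167 [ 0.001 -0.003 -0.002 -0.001 -0.001 -0.001]
the job is handed in; nothing more can be done
```

I raised the barrier, then pushed the lamp into the pen, and handed the job in at 33 s of the 61 s allowed.

- **Barrier:** I lifted it with the shut fingertips under the paddle until it went past its balance point and fell to its upper stop. It was still standing in the final pictures.
- **Lamp:** I pushed it upright with the half-open fingertips as a two-point fork, then backed the arm off clear of everything.

**Last checks:**
- The lamp is upright and inside the three walls. Its centre is at about pen x = 0 to +4 mm, well past the -13.5 mm it needs to be fully inside.
- The top and side cameras differed by a few mm on that depth: the top view read slightly nearer the mouth, the side view slightly deeper. Both leave at least 10 mm to spare.
- The bottle and both stoppers appear where they were, within pixel error. I checked this in the top view only for the stoppers.
- Forces during the lamp push stayed under about 2 N.
- The 6 N contact stop tripped once, about 4–5 N sideways, as the fingers moved in under the paddle. I did not find out what caused it, and the lift then went normally.

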